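# Swap the specimen trays of a twin-lane hardness tester

## Task

Swap the specimens at the green hardness tester: hook a fingertip behind the upright yellow lip and draw that tray out along its rail all the way to its stop, then push the tray with the blue lip fully home under the tester. Use the fingertips only, gently: do not pinch the lips or ram the trays, and leave the dropper bottle, the brass test block and the red specimen standing where they are. Finish clear of everything.

Things in the scene. Friction and masses are not known exactly. Their poses are not given: they have to be found in the camera images.
- yellow_tray (a joint): How far the yellow-lipped tray is drawn out along its rail, m: 0 fully home (in), 0.11 fully out at its stop. It starts nearly home, 0 to 0.03. Captive tray of about 0.3 to 0.6 kg, 2 N of rail friction and light drag; it stays where it is left. The end stops give slightly when pressed.
- blue_tray (a joint): The same for the blue-lipped tray: 0 fully home, 0.11 fully out. It starts part-way out, 0.035 to 0.085.
- yellow_lip (a point): Middle of the top edge of the upright yellow lip at the outer end of its tray, 51 mm above the bench. Axes: x along the rail inwards (home), y along the lip, z up; drawing out moves it along -x. The lip: a plate 6 mm thick (x), 72 mm wide (y), 24 mm above the flat tray floor (floor top 27 mm above the bench). Behind it (+x) the floor is clear for 130 mm, then a clamped specimen.
- blue_lip (a point): The same point and axes on the blue lip of the other tray, of the same build.
- tester: Green bench hardness tester, fixed. Origin on the bench midway between the lane origins, same axes. Its foot and column, 300 mm wide, stand from x = 110 to 310 mm; its head, 240 mm wide, overhangs from x = 30 to 300 mm, 230 to 352 mm high, with spindles over each lane at x = 35 to 75 mm down to 73 mm above the bench.
- dropper: Loose dropper bottle, 40 mm across, 85 mm tall, upright; origin at the centre of its underside. Leave alone.
- block: Loose brass hardness test block, a disc 60 mm across, 12 mm thick; origin at the centre of its underside. Leave alone.
- puck: Loose red resin-mounted specimen, a cylinder 32 mm across, 20 mm tall, in front of the lanes; origin at the centre of its underside. Leave alone.
- yellow_lane: Fixed rail bed of the yellow-lipped tray, 18 mm high, 90 mm wide. Origin on the bench, 100 mm inwards of the lip's home place; x points inwards (home), z up. The bed runs from x = -215 to +110 mm. Steel guides 7 mm wide with tops 31 mm above the bench run along both sides of the tray, 76 mm between them.
- blue_lane: The same for the blue-lipped tray. The lanes are parallel, 120 mm between centres; either colour may be the left one.

How it is judged:
On the way, in this order (a step that is already met when the one before it is completed fails the run):
1. the yellow-lipped tray is drawn out to its stop (value of joint yellow_tray above 0.103 m), for 0.2 s.
2. the blue-lipped tray is pushed fully home (value of joint blue_tray below 0.007 m), for 0.2 s.
At the end, for the whole second after the job is handed in: The yellow tray is within 7 mm of its outer stop and the blue tray within 7 mm of fully home, both at rest; the dropper bottle, test block and red specimen are within 12 mm of where they stood, the bottle upright (value of joint yellow_tray above 0.103 m and value of joint blue_tray below 0.007 m and velocity of joint yellow_tray between -0.005 and 0.005 m/s and velocity of joint blue_tray between -0.005 and 0.005 m/s and distance of each of dropper, block, puck from where it was at the start of the episode below 0.012 m and angle between dropper's own z axis and vertical below 0.2 rad); the robot touches nothing.
It fails at once if the fingers pinch or ram something (more than 35 N) (contact force between the fingers and anything else above 35 N).
It fails at once if the blue tray is drawn out to its stop (value of joint blue_tray above 0.103 m).
It fails at once if a bystander is moved, lifted or knocked over (distance of any of dropper, block, puck from where it was at the start of the episode above 0.015 m or angle between dropper's own z axis and vertical above 0.5 rad).
It also fails if it takes over 53 s, if anything falls off the work surface, if the arm or the gripper's body presses on something with over 40 N, if the wrist force passes 120 N, or if a joint passes its speed limit or range.

## Robot

A 6-joint arm with a two-finger parallel gripper is mounted at the origin on the work surface. World frame = base frame: x ahead of the robot, y to its left, z up, the work surface at z = 0. Lengths are in m, angles in rad, forces in N, time in s.
With the tool pointing down it reaches from about 0.35 to 0.775 m from the base axis. Payload 5.5 kg.
Tool frame: the origin (TCP) lies between the finger pads; the fingertips stand 19 mm ahead of it and the grasp point (between the pads) is the TCP; z points along the fingers, x is the direction in which the jaws open and shut, and the axes are right-handed (so a half turn about z gives the same grasp; the last joint's range is limited). The gripper opens to 85 mm and grips with 20 to 120 N. Pads are 22 mm wide; open, the fingers measure 114 mm over their backs; the gripper's body (76 mm by 85 mm) begins 54 mm behind the grasp point. The pads swing forward as they close: fully open they stand 13 mm farther back than shut.
Start: joints at [-1.405, 0.313, 0.046, 1.304, 0, 1.431], TCP at [0.173, -0.548, 0.25] pointing down, gripper open.
Joint ranges: [-2.76, 2.76], [-0.86, 1.69], [-1.03, 1.26], [-2.2, 2.34], [-1.47, 1.5], [-3.14, 3.14]. Speed limits (rad/s): [2.57, 2.57, 3.14, 3.14, 3.14, 3.14].

## Interface

Orientations are given as a unit quaternion [w, x, y, z].
In Python, from workcell import env gives the robot as it stands. The module is installed in compiled form; this text tells all that it offers.
- The arm moves only by the tool carry_out, never from a script. Its argument "steps" is a list of rows, each a list of 7 numbers: the gripper command: -1 is shut, 1 is fully open, values between are in proportion, then the shift along the tool's x, y, z in m, then the turn, a rotation vector about the tool's x, y, z in rad. A call has 1 to 20 rows; each row shifts and turns the commanded pose from where the row before left it, along the tool's axes as they then stand; what a row does not reach is not made up. A row lasts 1/8 s, in which the tool goes at most 62.5 mm and 10.7 degrees, less where a joint would pass 70% of its speed; a pose out of reach is approached as far as the arm can. A call with a gripper value outside its range is refused whole. The fingers move at their own pace and stop on an object; "grip_force" is the grip in N (left out, the last holds). Time passes only in rows, so rows that do not move let the fingers close. It gives the time, the measured TCP pose, the force and the opening at its end, in the units of the state.
- env.get_state(): the state, without advancing time (a new reading comes with each control period).
- env.read_camera(name): name is "scene" or "top" or "wrist"; returns a dict with "color" (400x640x3 uint8, red, green, blue), "K" (3x3 intrinsics, pixels), "dist" ([k1, k2, p1, p2, k3] as OpenCV has them; the pictures are not rectified), "R" (3x3) and "t" (3): a world point X has camera coordinates R X + t. Camera axes: x right, y down, z forward; pixel columns grow to the right and rows downward; lengths in m; the calibration is good to about 2 mm. A picture is of the moment at which its call begins. There is no depth.
- env.hand_in(): hands the job in, once; it reports no verdict.
The state is a dict: "clock": time; "joint_pos": joint angles; "qvel": joint speeds; "tau": joint torques, N m; "tcp_pos": TCP position; "orientation": TCP orientation; "wrist_force": force on the tool from outside, world axes, zero at the start; "ft_torque": the same for the moment, N m; "finger_gap": finger opening in m.
Only numpy, scipy, OpenCV 4.12 (cv2) and the standard library are available. Lean on these libraries where they do the work, as an engineer would, in place of code of your own. Each camera call takes 0.05 s, during which the arm holds its last target. There are 200 camera calls.

## Working session

There is one attempt and no reset: what is moved stays moved. The work goes in short steps, Python scripts to look and compute and a tool call to move; the robot and the scene stay as the last step left them, time stands still between calls to the robot, and variables do not carry over. Pictures are saved under pics/ and viewed, about 8 in all and at most 12, crops included, and the job is handed in when it is done.

Besides the shell and the picture viewer there is one more tool, called after ">>>" by a JSON object that holds its "fn" and its "kwargs". carry_out: Moves the arm, as the interface text tells. Its arguments: {"type":"object","properties":{"steps":{"type":"array","items":{"type":"array","items":{"type":"number"}}},"grip_force":{"type":"number"}},"required":["steps"]}

```bash
mkdir -p pics
python3 - <<'E'
from workcell import env
import cv2
for n in("scene","top"):
    c=env.read_camera(n); cv2.imwrite(f"pics/{n}0.png",c["color"][:,:,::-1]); print(n,c["K"].tolist(),c["dist"],c["R"].round(3).tolist(),c["t"])
s=env.get_state();print(s)
E
```

```text
scene [[402.2043328891808, 0.0, 325.0692886163609], [0.0, 402.2043328891808, 193.191641291489], [0.0, 0.0, 1.0]] [-0.07171235  0.          0.          0.          0.        ] [[0.072, 0.997, 0.002], [0.681, -0.047, -0.731], [-0.729, 0.054, -0.682]] [-0.01813219 -0.34777809  1.22060895]
top [[476.20116003789855, 0.0, 321.88918112237195], [0.0, 476.20116003789855, 199.9743519937009], [0.0, 0.0, 1.0]] [-0.04757592  0.          0.          0.          0.        ] [[0.004, -1.0, -0.007], [-0.974, -0.003, -0.225], [0.225, 0.008, -0.974]] [-0.01235034  0.59475401  0.72926579]
{'clock': 0.1, 'joint_pos': array([-1.40459557e+00,  3.13932258e-01,  4.50836072e-02,  1.30361104e+00,
        4.20398351e-06,  1.43121545e+00]), 'qvel': array([ 0.00025043, -0.00129194,  0.00241684,  0.00077593, -0.00019704,
       -0.00062595]), 'tau': array([ 2.67607124e-03, -4.81727672e+01,  2.99242151e+01,  1.28303346e-02,
       -1.21864400e-04,  1.27709214e-05]), 'tcp_pos': array([ 0.17302735, -0.54789503,  0.24949039]), 'orientation': array([-5.81714445e-04,  8.06547499e-01, -5.91168708e-01, -5.94396405e-04]), 'wrist_force': array([-0.16492363, -0.34311351, -0.14519145]), 'ft_torque': array([-0.00083091, -0.00698853, -0.00568793]), 'finger_gap': 0.0852532925864424}
```

View pics/top0.png

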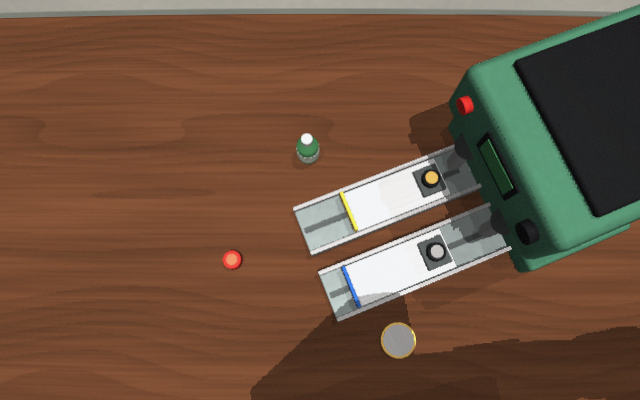

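View pics/scene0.png

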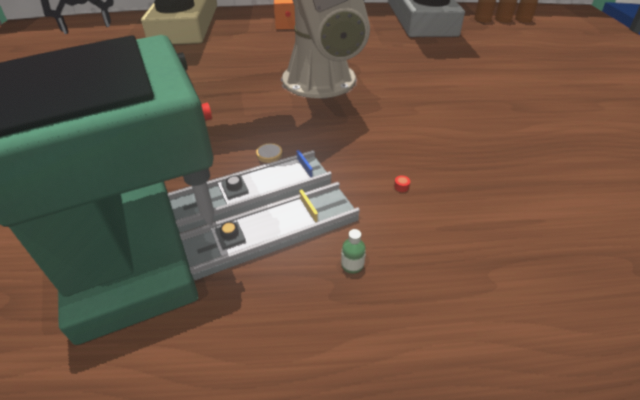

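The top view shows the yellow lip at about (348,211), the blue lip at (351,286), the bottle at (307,148), the puck at (232,260) and the block at (398,340). Inwards is to the right and slightly up. In the scene view the lips are at (309,205) yellow and (305,163) blue.

```bash
cat > h.py <<'E'
from workcell import env
import cv2, numpy as np
def ray(c,px,z):
    u=cv2.undistortPoints(np.float64(px).reshape(-1,1,2),c["K"],c["dist"])[:,0]
    d=np.c_[u,np.ones(len(u))]@c["R"]; o=-c["R"].T@c["t"]
    return o+d*((z-o[2])/d[:,2])[:,None]
def lip(c,col,z=0.051):
    h=cv2.cvtColor(c["color"],cv2.COLOR_RGB2HSV)
    lo,hi=((22,120,90),(34,255,255)) if col=="y" else ((108,120,60),(125,255,255))
    m=cv2.inRange(h,lo,hi); n,l,s,_=cv2.connectedComponentsWithStats(m)
    k=1+np.argmax(s[1:,4]); q=np.argwhere(l==k)[:,::-1]
    P=ray(c,q,z)[:,:2]; r=cv2.minAreaRect(np.float32(P)*1000)
    b=cv2.boxPoints(r)/1000
    return len(q),q.mean(0),np.array(r[0])/1000,np.array(r[1]),b,P
E
python3 - <<'E'
from h import *
for n in("top","scene"):
    c=env.read_camera(n); print(n,(-c["R"].T@c["t"]).round(3))
    L={}
    for k in"yb":
        N,q,ctr,sz,b,P=lip(c,k); L[k]=ctr
        e=b[1]-b[0]; f=b[2]-b[1]; v=e if np.hypot(*e)>np.hypot(*f) else f
        print(k,N,q.round(1),ctr.round(4),sz.round(1),"lipangle",np.degrees(np.arctan2(v[1],v[0])).round(2), "mean",P.mean(0).round(4))
    if n=="top":
        # bed outer corners at z=.031 (guide tops), bystanders
        print(ray(c,[(294,208),(314,254),(320,271),(339,320),(447,148),(500,205),(509,248)],.031).round(4).tolist())
        print("puck",ray(c,[(232,260)],.02),"block",ray(c,[(398,340)],.012),"bottle",ray(c,[(306,138)],.085))
E
```

```text
top [ 0.416 -0.016  0.844]
y 164 [348.1 211.1] [ 0.5798 -0.0542] [71.1  7.4] lipangle 22.01 mean [ 0.5795 -0.0547]
b 162 [350.7 286.5] [ 0.4532 -0.0576] [70.7  6.6] lipangle 22.08 mean [ 0.4529 -0.058 ]
[[0.5887, 0.0388, 0.031], [0.5084, 0.0032, 0.031], [0.4796, -0.0072, 0.031], [0.3988, -0.0392, 0.031], [0.7, -0.2348, 0.031], [0.5951, -0.3225, 0.031], [0.5193, -0.3323, 0.031]]
puck [[0.49860883 0.14544845 0.02      ]] block [[ 0.36569   -0.1391355  0.012    ]] bottle [[0.69807914 0.01702889 0.085     ]]
scene [ 1.128 -0.065  0.579]
y 67 [308.  202.5] [ 0.5851 -0.0571] [70.5  5.7] lipangle 21.68 mean [ 0.5871 -0.0566]
b 507 [621.7  11.5] [-0.4863  1.3096] [128.3 353.8] lipangle -41.93 mean [-0.4791  1.3177]
```

>>> {"fn": "carry_out", "kwargs": {"steps": [[-1,0,0,0,0,0,-0.183],[-1,0,0,0,0,0,-0.183],[-1,0,0,0,0,0,-0.183],[-1,0,0,0,0,0,-0.183],[-1,0,0,0,0,0,-0.183],[-1,0,0,0,0,0,-0.183],[-1,0,0,0,0,0,-0.183],[-1,0,0,0,0,0,-0.183],[-1,0,0,0,0,0,-0.183],[-1,0.0287,-0.0286,0,0,0,0],[-1,0.0287,-0.0286,0,0,0,0],[-1,0.0287,-0.0286,0,0,0,0],[-1,0.0287,-0.0286,0,0,0,0],[-1,0.0287,-0.0286,0,0,0,0],[-1,0.0287,-0.0286,0,0,0,0],[-1,0.0287,-0.0286,0,0,0,0],[-1,0.0287,-0.0286,0,0,0,0]], "grip_force": 20}}

```text
clock: 2.33
tcp_pos: [0.3011, -0.2492, 0.2503]
orientation: [0.0, 0.982, 0.19, 0.0]
wrist_force: [0.2, -0.9, -0.4]
finger_gap: 0.0
```

>>> {"fn": "carry_out", "kwargs": {"steps": [[-1,0.0317,-0.025,0,0,0,0],[-1,0.0317,-0.025,0,0,0,0],[-1,0.0317,-0.025,0,0,0,0],[-1,0.0317,-0.025,0,0,0,0],[-1,0.0317,-0.025,0,0,0,0],[-1,0.0317,-0.025,0,0,0,0],[-1,0,0,0,0,0,0]]}}

```text
clock: 3.2
tcp_pos: [0.4221, -0.0385, 0.2501]
orientation: [-0.0, 0.981, 0.192, 0.0]
wrist_force: [0.5, -0.8, -0.2]
finger_gap: 0.0
```

>>> {"fn": "carry_out", "kwargs": {"steps": [[-1,0.0351,0.0259,0,0,0,0],[-1,0.0351,0.0259,0,0,0,0],[-1,0.0351,0.0259,0,0,0,0],[-1,0.0351,0.0259,0,0,0,0],[-1,0,0,0.04,0,0,0],[-1,0,0,0.04,0,0,0],[-1,0,0,0.04,0,0,0],[-1,0,0,0,0,0,0]]}}

```text
clock: 4.2
tcp_pos: [0.5872, -0.0844, 0.1269]
orientation: [-0.002, 0.982, 0.189, -0.004]
wrist_force: [-0.7, 0.1, -0.0]
finger_gap: -0.0001
```

Run:
```python
from h import *
print(env.get_state()["tcp_pos"])
for n in("wrist","scene"):
    c=env.read_camera(n)
    im=c["color"][:,:,::-1].copy()
    if n=="wrist":
        N,q,ctr,sz,b,P=lip(c,"y"); print(N,q,ctr,sz)
        w=im
    else: s=cv2.resize(im[120:300,160:450],None,fx=2.2,fy=2.2)
cv2.imwrite("pics/w1.png",w); cv2.imwrite("pics/s1.png",s)
```

```text
[ 0.58715474 -0.08438401  0.1268941 ]
1294 [331.9992272  171.28438949] [ 0.58271606 -0.05287679] [70.60342407  7.78537989]
```

View pics/w1.png

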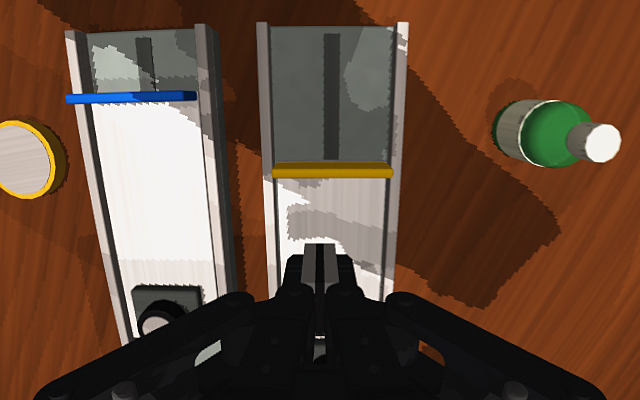

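View pics/s1.png

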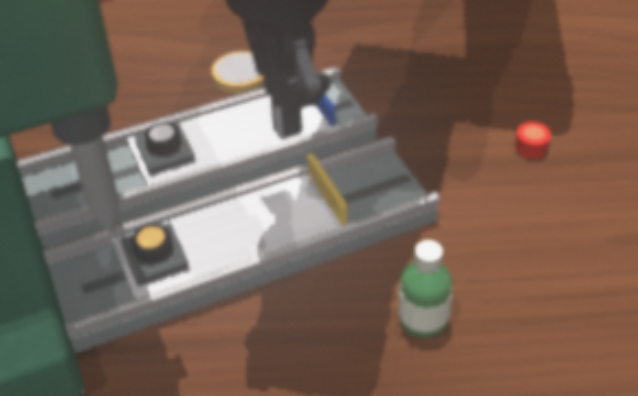

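The wrist view shows the fingertips at (320,245), centred on the yellow tray. They are about 17 mm behind the lip at (332,171), and nothing is in the way below.

>>> {"fn": "carry_out", "kwargs": {"steps": [[-1,0.004,0,0.03,0,0,0],[-1,0.003,0,0.025,0,0,0],[-1,0,0,0.008,0,0,0],[-1,0,0,0.007,0,0,0],[-1,0,0,0,0,0,0],[-1,0,0,0,0,0,0]]}}

```text
clock: 5.05
tcp_pos: [0.5974, -0.0818, 0.0613]
orientation: [0.0, 0.982, 0.19, 0.001]
wrist_force: [-0.3, -0.8, 0.4]
finger_gap: -0.0001
```

>>> {"fn": "carry_out", "kwargs": {"steps": [[-1,0,-0.005,0,0,0,0],[-1,0,-0.005,0,0,0,0],[-1,0,-0.004,0,0,0,0],[-1,0,-0.004,0,0,0,0],[-1,0,-0.004,0,0,0,0],[-1,0,-0.004,0,0,0,0],[-1,0,-0.004,0,0,0,0],[-1,0,-0.004,0,0,0,0]]}}

```text
clock: 6.05
tcp_pos: [0.5841, -0.0499, 0.0603]
orientation: [0.0, 0.982, 0.19, -0.0]
wrist_force: [-0.1, -1.7, 0.6]
finger_gap: 0.0002
```

>>> {"fn": "carry_out", "kwargs": {"steps": [[-1,0,-0.004,0.001,0,0,0],[-1,0,-0.005,0.001,0,0,0],[-1,0,-0.005,0.001,0,0,0],[-1,0,-0.005,0,0,0,0],[-1,0,-0.005,0,0,0,0],[-1,0,-0.005,0,0,0,0],[-1,0,-0.005,0,0,0,0],[-1,0,-0.005,0,0,0,0],[-1,0,-0.005,0,0,0,0]]}}

```text
clock: 7.18
tcp_pos: [0.5677, -0.0089, 0.0573]
orientation: [0.0, 0.982, 0.19, 0.0]
wrist_force: [2.4, -0.7, -0.7]
finger_gap: 0.0002
```

Run:
```python
from h import *
for n in ("top","wrist"):
    c=env.read_camera(n); N,q,ctr,sz,b,P=lip(c,"y"); print(n,N,q.round(),ctr,sz)
print(env.get_state()["tcp_pos"],env.get_state()["wrist_force"])
```

```text
top 164 [399. 341.] [ 0.36747418 -0.13420985] [53.16376495 54.67878723]
wrist 4776 [312. 235.] [0.5577807  0.00798162] [70.75275421 13.00141048]
[ 0.56696417 -0.00843784  0.05711844] [0.50963967 0.10205236 0.05775632]
```

>>> {"fn": "carry_out", "kwargs": {"steps": [[-1,0,-0.003,0,0,0,0],[-1,0,-0.003,0,0,0,0],[-1,0,-0.003,0,0,0,0],[-1,0,-0.003,0,0,0,0]]}}

```text
clock: 7.78
tcp_pos: [0.5627, 0.002, 0.0571]
orientation: [0.0, 0.982, 0.19, -0.0]
wrist_force: [-0.8, -2.2, 0.6]
finger_gap: 0.0001
```

>>> {"fn": "carry_out", "kwargs": {"steps": [[-1,0,-0.002,0,0,0,0],[-1,0,-0.002,0,0,0,0]]}}

```text
clock: 8.02
tcp_pos: [0.5616, 0.0058, 0.0572]
orientation: [0.0, 0.982, 0.19, -0.0]
wrist_force: [-0.1, -2.2, 0.4]
finger_gap: 0.0001
```

>>> {"fn": "carry_out", "kwargs": {"steps": [[-1,0,-0.001,0,0,0,0],[-1,0,-0.001,0,0,0,0]]}}

```text
clock: 8.28
tcp_pos: [0.561, 0.0076, 0.0572]
orientation: [0.0, 0.982, 0.19, -0.0]
wrist_force: [-0.8, -2.3, -0.7]
finger_gap: 0.0002
```

>>> {"fn": "carry_out", "kwargs": {"steps": [[-1,0,-0.001,0,0,0,0],[-1,0,-0.001,0,0,0,0],[-1,0,-0.001,0,0,0,0]]}}

```text
clock: 8.65
tcp_pos: [0.5603, 0.0094, 0.0573]
orientation: [0.001, 0.982, 0.19, 0.0]
wrist_force: [1.1, -7.0, -2.6]
finger_gap: -0.0
```

>>> {"fn": "carry_out", "kwargs": {"steps": [[-1,0,-0.001,0,0,0,0],[-1,0,-0.001,0,0,0,0],[-1,0,-0.001,0,0,0,0]]}}

```text
clock: 9.02
tcp_pos: [0.5602, 0.0096, 0.0574]
orientation: [0.004, 0.982, 0.189, 0.0]
wrist_force: [3.3, -16.0, -4.4]
finger_gap: 0.0003
```

The force has risen to 16 N with almost no travel, so the tray is on its stop. I'll hold briefly, back off inwards and rise.

>>> {"fn": "carry_out", "kwargs": {"steps": [[-1,0,0,0,0,0,0],[-1,0,0,0,0,0,0],[-1,0,0.005,0,0,0,0],[-1,0,0.006,0,0,0,0],[-1,0,0.006,0,0,0,0],[-1,0,0,-0.02,0,0,0],[-1,0,0,-0.04,0,0,0],[-1,0,0,-0.04,0,0,0],[-1,0,0,0,0,0,0]]}}

```text
clock: 10.15
tcp_pos: [0.5677, -0.0029, 0.1611]
orientation: [0.001, 0.982, 0.19, 0.004]
wrist_force: [-0.3, -0.5, -1.2]
finger_gap: 0.0001
```

Run:
```python
from h import *
print(env.get_state()["tcp_pos"])
c=env.read_camera("wrist"); cv2.imwrite("pics/w2.png",c["color"][:,:,::-1])
for k in "yb":
    N,q,ctr,sz,b,P=lip(c,k); print(k,N,q.round(),ctr,sz)
```

```text
[ 0.56773039 -0.00286988  0.16109128]
y 1005 [311. 160.] [0.55144843 0.02299139] [70.43275452  7.59986019]
b 1067 [150. 208.] [ 0.45651807 -0.05285292] [76.86656189 11.46098709]
```

View pics/w2.png

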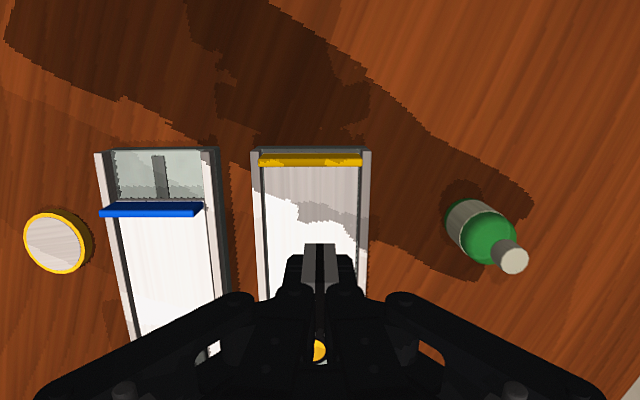

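The wrist view shows the yellow lip at (311,160), at the outer bed end, and the blue lip at (150,208). The bottle and block have not moved.

>>> {"fn": "carry_out", "kwargs": {"steps": [[-1,-0.0416,-0.0086,0,0,0,0],[-1,-0.0416,-0.0086,0,0,0,0],[-1,-0.0416,-0.0086,0,0,0,0],[-1,0,0,0,0,0,0],[-1,0,0,0.03,0,0,0],[-1,0,0,0.02,0,0,0],[-1,0,0,0,0,0,0]]}}

```text
clock: 11.08
tcp_pos: [0.4388, -0.0248, 0.1054]
orientation: [-0.001, 0.982, 0.19, -0.002]
wrist_force: [-0.3, 0.4, 0.8]
finger_gap: 0.0001
```

Run:
```python
from h import *
print(env.get_state()["tcp_pos"])
c=env.read_camera("scene"); cv2.imwrite("pics/s2.png",cv2.resize(c["color"][100:300,160:450,::-1],None,fx=2.4,fy=2.4))
```

```text
[ 0.43884944 -0.02483888  0.1054465 ]
```

View pics/s2.png

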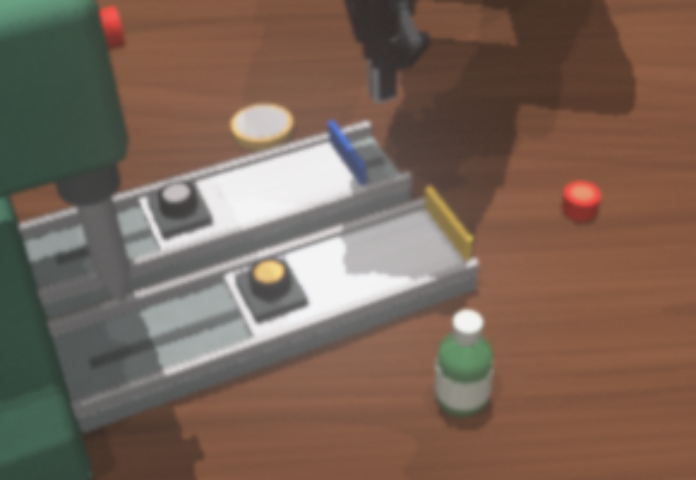

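The scene view shows the tip at (380,95) in the crop, outward of the blue lip at (347,150). The yellow tray is flush at the bed end. Now I'll descend and push.

>>> {"fn": "carry_out", "kwargs": {"steps": [[-1,0,0,0.02,0,0,0],[-1,0,0,0.018,0,0,0],[-1,0,0,0.01,0,0,0],[-1,0,0,0,0,0,0]]}}

```text
clock: 11.62
tcp_pos: [0.4398, -0.0252, 0.0592]
orientation: [-0.0, 0.982, 0.19, -0.0]
wrist_force: [-0.3, -0.0, 0.1]
finger_gap: -0.0002
```

>>> {"fn": "carry_out", "kwargs": {"steps": [[-1,0,0.005,0,0,0,0],[-1,0,0.005,0,0,0,0],[-1,0,0.004,0,0,0,0],[-1,0,0.004,0,0,0,0],[-1,0,0.004,0,0,0,0],[-1,0,0.004,0,0,0,0],[-1,0,0.005,0,0,0,0],[-1,0,0.005,0,0,0,0]]}}

```text
clock: 12.62
tcp_pos: [0.4532, -0.0588, 0.0593]
orientation: [-0.0, 0.982, 0.19, -0.0]
wrist_force: [-0.4, 2.1, 1.4]
finger_gap: -0.0003
```

>>> {"fn": "carry_out", "kwargs": {"steps": [[-1,0,0.005,0,0,0,0],[-1,0,0.005,0,0,0,0],[-1,0,0.005,0,0,0,0],[-1,0,0.005,0,0,0,0],[-1,0,0.005,0,0,0,0],[-1,0,0.005,0,0,0,0],[-1,0,0.005,0,0,0,0],[-1,0,0.005,0,0,0,0]]}}

```text
clock: 13.62
tcp_pos: [0.4682, -0.0961, 0.0593]
orientation: [0.0, 0.982, 0.19, 0.0]
wrist_force: [-0.7, 3.0, 1.7]
finger_gap: 0.0001
```

>>> {"fn": "carry_out", "kwargs": {"steps": [[-1,0,0.004,0,0,0,0],[-1,0,0.003,0,0,0,0],[-1,0,0.003,0,0,0,0],[-1,0,0.003,0,0,0,0]]}}

```text
clock: 14.12
tcp_pos: [0.473, -0.108, 0.0593]
orientation: [0.0, 0.982, 0.19, 0.0]
wrist_force: [0.8, 2.2, 0.0]
finger_gap: -0.0001
```

>>> {"fn": "carry_out", "kwargs": {"steps": [[-1,0,0.002,0,0,0,0],[-1,0,0.001,0,0,0,0],[-1,0,0.001,0,0,0,0]]}}

```text
clock: 14.5
tcp_pos: [0.4744, -0.1116, 0.0593]
orientation: [0.0, 0.982, 0.19, -0.0]
wrist_force: [0.3, 3.0, -0.1]
finger_gap: 0.0003
```

>>> {"fn": "carry_out", "kwargs": {"steps": [[-1,0,0.001,0,0,0,0],[-1,0,0.001,0,0,0,0],[-1,0,0.001,0,0,0,0]]}}

```text
clock: 14.88
tcp_pos: [0.4752, -0.1137, 0.0593]
orientation: [-0.001, 0.982, 0.19, -0.0]
wrist_force: [-0.4, 6.9, 3.4]
finger_gap: 0.0003
```

>>> {"fn": "carry_out", "kwargs": {"steps": [[-1,0,0.001,0,0,0,0],[-1,0,0.001,0,0,0,0],[-1,0,0.001,0,0,0,0]]}}

```text
clock: 15.25
tcp_pos: [0.4752, -0.1139, 0.0593]
orientation: [-0.004, 0.982, 0.191, -0.0]
wrist_force: [-1.5, 15.0, 8.8]
finger_gap: -0.0002
```

The push has reached its home stop (15 N, no further travel). I'll hold, back off outwards, rise and retreat toward the base side.

>>> {"fn": "carry_out", "kwargs": {"steps": [[-1,0,0,0,0,0,0],[-1,0,0,0,0,0,0],[-1,0,-0.006,0,0,0,0],[-1,0,-0.012,0,0,0,0],[-1,0,-0.012,0,0,0,0],[-1,0,0,-0.03,0,0,0],[-1,0,0,-0.05,0,0,0],[-1,0,0,-0.05,0,0,0],[-1,0,0,-0.05,0,0,0],[-1,-0.03,-0.03,0,0,0,0],[-1,-0.03,-0.03,0,0,0,0],[-1,0,-0.03,0,0,0,0],[-1,0,0,0,0,0,0],[-1,0,0,0,0,0,0]]}}

```text
clock: 17.0
tcp_pos: [0.3767, -0.0284, 0.2394]
orientation: [0.001, 0.982, 0.19, 0.0]
wrist_force: [0.7, 1.1, 0.4]
finger_gap: -0.0003
```

Run:
```python
from h import *
s=env.get_state();print(s["tcp_pos"],s["wrist_force"],abs(s["qvel"]).max())
c=env.read_camera("top"); cv2.imwrite("pics/t2.png",c["color"][:,:,::-1])
for k in "yb":
    N,q,ctr,sz,b,P=lip(c,k); print(k,N,q.round(),ctr,sz)
c=env.read_camera("scene"); cv2.imwrite("pics/s3.png",cv2.resize(c["color"][100:300,160:450,::-1],None,fx=2.4,fy=2.4))
```

```text
[ 0.37665408 -0.02836173  0.23939424] [0.7225171  1.08499237 0.37995363] 0.017334323031881604
y 144 [304. 228.] [0.54955951 0.02064455] [71.49118805  5.98353481]
b 187 [391. 271.] [ 0.4801864  -0.12448656] [71.53392792  8.09480381]
```

View pics/t2.png

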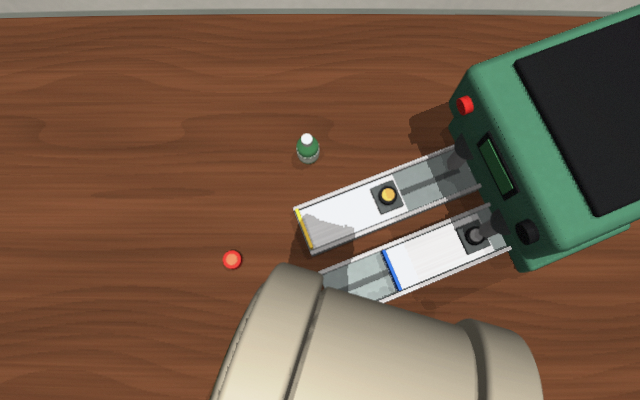

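View pics/s3.png

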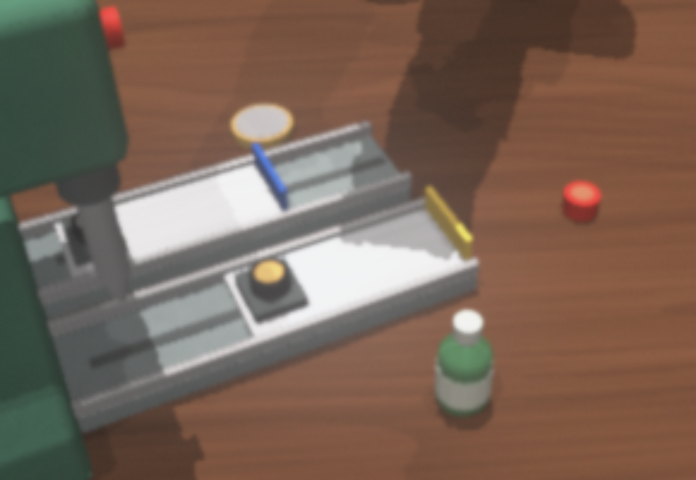

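The yellow lip, at (304,228) in the top view, is flush with the bed end. The blue lip is at (391,271) with its specimen under the spindle. The lips are 108.5 mm apart along the rail, against 110 mm for one fully out and one fully home. The bystanders are unmoved and the arm is clear.

```bash
python3 -c "
from workcell import env
print(env.hand_in())"
```

```text
the job is handed in; nothing more can be done
None
```

I drew the yellow tray out to its stop with the shut fingertips behind its lip. I then pushed the blue tray fully home under the tester, backed off, rose clear and handed in at about 17 s. No verdict was reported.

- **Stops:** both trays reached a firm stop, with the wrist force rising to about 16 N (yellow) and 15–18 N (blue) with no further travel. No reading at the end of a move was higher.
- **Final positions:** in the last top view the lips stood 108.5 mm apart along the rail. With one tray fully out and the other fully home it would be 110 mm, so they agree within the calibration.
- **Bystanders:** the bottle, test block and red specimen look unmoved in the final pictures. I judged this by eye, not by measurement, and the arm hid the block in the top view, so only the scene camera shows it.
- **Bad readings:** two colour detections picked up the wrong object and I ignored them. They were a blue reading in the first scene view, and a yellow reading in one top view that fell on the brass block. Nothing else disagreed.

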